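# Turn the cleaning brush bristles-up

### The arm

A 7-joint arm with a two-finger parallel gripper is mounted at the origin on the work surface. World frame = base frame: x ahead of the robot, y to its left, z up, the work surface at z = 0. Lengths are in m, angles in rad, forces in N, time in s.
With the tool pointing down it reaches from about 0.4 to 0.925 m from the base axis. Payload 4.1 kg.
Tool frame: the origin (TCP) lies between the finger pads; the fingertips stand 8 mm ahead of it and the grasp point (between the pads) lies 11 mm behind it (ctrl.tip_extent is the distance from the TCP to the fingertips, in m); z points along the fingers, y is the direction in which the jaws open and shut (so a half turn about z gives the same grasp; the last joint's range is limited). The gripper opens to 85 mm and grips with 20 to 120 N. Pads are 22 mm wide; open, the fingers measure 114 mm over their backs; the gripper's body (76 mm by 85 mm) begins 54 mm behind the grasp point. The pads swing forward as they close: fully open they stand 13 mm farther back than shut.
Start: joints at [1.06, 0.398, 0.045, 1.537, -0.019, 1.207, -0.051], TCP at [0.26, -0.596, 0.239] pointing down, gripper open.
Joint ranges: [-2.82, 2.82], [-0.49, 2.23], [-1.37, 1.46], [0, 2.46], [-1.36, 4.5], [0.23, 2], [-2.94, 2.94]. Speed limits (rad/s): [2.57, 2.57, 3.14, 3.14, 3.14, 3.14, 3.14].

### API

Orientations are given as a rotation vector (axis times angle).
In Python, from bench import ctrl gives the robot as it stands.
- The arm moves only by the shell command python3 -m handwheel 'ROWS'. ROWS is JSON, one flat list of numbers, 7 for each row, row after row: the shift along the tool's x, y, z in mm, then the turn, a rotation vector about the tool's x, y, z in degrees, then the finger opening in mm, from 0 to 85.4. A call has exactly 8 rows; each row is the pose to reach, as a shift and turn from the pose measured when the call began, along the tool's axes at that moment; what a row does not reach only later rows make up. A row lasts 1/8 s, in which the tool goes at most 62.5 mm and 10.7 degrees, less where a joint would pass 70% of its speed; a pose out of reach is approached as far as the arm can. A call with a gripper value outside its range is refused whole. The fingers move at their own pace and stop on an object; the grip force is fixed at half the most. Time passes only in rows, so rows that repeat a pose let the fingers close, or fill a call up. It gives the time, the measured TCP pose, the force and the opening at its end, in the units of the state.
- ctrl.get_obs(): the state, without advancing time (a new reading comes with each control period).
- ctrl.camera(name): name is "side" or "top"; returns the picture (420x560x3 uint8, red, green, blue); there is no depth.
- ctrl.get_calibration(name): a dict with "camera_matrix" (3x3 intrinsics, pixels), "k1" (the pictures are not rectified: a ray, as slopes to the right and down, at radius r is drawn at 1 + k1 r^2 times it, then the intrinsics apply), "R" (3x3) and "t" (3): a world point X has camera coordinates R X + t. Camera axes: x right, y down, z forward; pixel columns grow to the right and rows downward; lengths in m; the calibration is good to about 2 mm. A picture is of the moment at which its call begins. get_calibration takes no time and is no camera call.
- ctrl.hand_in(): hands the job in, once; it reports no verdict.
The state is a dict: "time": time; "joint_positions": joint angles; "qvel": joint speeds; "tau": joint torques, N m; "tool_pos": TCP position; "eef_rot": TCP orientation; "force": force on the tool from outside, world axes, zero at the start; "torque": the same for the moment, N m; "opening": opening from 0.0 (shut) to 1.0 (fully open).
Only numpy, scipy, OpenCV 4.12 (cv2) and the standard library are available. Lean on these libraries where they do the work, as an engineer would, in place of code of your own. Each camera call takes 0.05 s, during which the arm holds its last target. There are 200 camera calls.

### The job

The blue brush was put back in the sloping brush stand bristles-down, which bends the bristles. Pull it out, turn it end for end and put it back handle-down, fully home in the empty cup and resting on the rail like its neighbours, and let go. Do not disturb the other two brushes, and do not shift the wipes tub, the mug or the screwdriver.

Things in the scene. Friction and masses are not known exactly. Their poses are not given: they have to be found in the camera images.
- caddy: fixed sloping brush stand with three open green cups in a row along y, 110 mm apart, and a rest rail behind them. Origin on the desk under the base's middle (base plate x -88 to +112, y +-200 mm, 8 mm thick); x points the way the brushes lean (roughly to the robot's left), y along the row, z up. Cups and brushes slope 45 deg: from floor to mouth the axis of a cup points along (0.707, 0, 0.707)
- cup0 (a point): centre of the inner floor of the cup at caddy y = -110 mm (caddy x -50, z +38 mm; axes as the caddy's). Each cup is square: 65 mm deep along its sloping axis, inside 60 mm wide along y and 56 mm across the slope, walls 4 mm; a brush in it can be lifted 38 mm square off the slope, or drawn out along the axis
- cup1 (a point): the same for the middle cup, caddy y = 0. A brush fully home has its end on the cup floor, lies on the cup's lower inner wall and on the rail, and its middle is 100 mm up the slope from this floor centre and 19 mm below the cup's axis (square to it)
- cup2 (a point): the same for the cup at caddy y = +110 mm
- rail (a point): middle of the rest rail's axis: a fixed level steel bar 10 mm thick and 380 mm long along the caddy's y, 130 mm up the slope from the cup floors, in line with the cups' lower walls, on two end posts. Between cup mouths and rail 60 mm of the slope is open below a brush, for fingers; drawn straight up the slope, fingers that reach more than 9 mm below the brush's middle plane would strike the rail
- blue_mid (a point): middle of the blue-handled flat brush, 200 mm long, 18 mm thick over its whole length: plastic handle 125 x 24 mm from the butt to 25 mm past the middle, then a steel ferrule 44 mm wide and tan bristles 46 mm wide and 55 mm long. x axis runs from the handle's butt to the bristles, y across its width, z through its thickness. About 90 g, balanced near its middle. Starts bristles-down in one of the cups
- blue_tip (a point): centre of the blue brush's bristle end, 100 mm from the middle
- blue_butt (a point): centre of the blue brush's handle end, 100 mm from the middle
- red_mid (a point): middle of the red-handled brush, same shape and axes, standing correctly handle-down in another cup
- red_butt (a point): centre of the red brush's handle end
- yellow_mid (a point): middle of the yellow-handled brush, same shape and axes, standing correctly handle-down in another cup
- yellow_butt (a point): centre of the yellow brush's handle end
- tub: white wet-wipe tub, 90 mm across, 130 mm tall, green band, origin under its centre
- mug: white mug, 80 mm across, 90 mm tall, origin under its centre
- driver: orange-handled screwdriver lying on the desk, about 200 mm long
There are look-alikes about, which are no part of the job. What is shaped like the part that bears blue_mid but green or turquoise is not meant.

How it is judged:
By the outcome, as a careful person would: the job done as asked, in the order asked, and still so for the second after the job is handed in, with the robot touching nothing.
It also fails if it takes over 50 s, if anything falls off the work surface, if the arm or the gripper's body presses on something with over 40 N, if the wrist force passes 120 N, or if a joint passes its speed limit or range.

## Working session

There is one attempt and no reset: what is moved stays moved. The work goes in short steps, Python scripts to look and compute and a shell command to move; the robot and the scene stay as the last step left them, time stands still between calls to the robot, and variables do not carry over. Pictures are saved under pics/ and viewed, about 8 in all and at most 12, crops included, and the job is handed in when it is done.

```bash
mkdir -p pics; ls; python3 - <<'E'
from bench import ctrl
import cv2,numpy as np
np.set_printoptions(precision=4,suppress=True)
o=ctrl.get_obs();print(o)
for n in("side","top"):
    im=ctrl.camera(n);cv2.imwrite(f"pics/{n}0.png",im[:,:,::-1])
    print(n,ctrl.get_calibration(n))
E
```

```text
pics
{'time': 0.0, 'joint_positions': array([ 1.06  ,  0.3992,  0.045 ,  1.5379, -0.0187,  1.2069, -0.0507]), 'qvel': array([ 0.002 ,  0.0001, -0.0003,  0.0002,  0.001 , -0.0002,  0.0002]), 'tau': array([ -0.    , -47.5117,   1.3644, -25.4221,   0.0115,   0.0093,
        -0.    ]), 'tool_pos': array([ 0.2599, -0.5951,  0.2383]), 'eef_rot': array([-3.0734, -0.6421,  0.0008]), 'force': array([ 0.7385, -0.061 ,  0.8386]), 'torque': array([-0.0015, -0.0423,  0.0568]), 'opening': 0.9991911024263828}
side {'camera_matrix': array([[409.6268,   0.    , 279.0623],
       [  0.    , 409.6268, 210.083 ],
       [  0.    ,   0.    ,   1.    ]]), 'k1': -0.08382265794337926, 'R': array([[ 0.9956, -0.0922,  0.0194],
       [-0.0429, -0.6265, -0.7782],
       [ 0.0838,  0.774 , -0.6277]]), 't': array([-0.4755,  0.0667,  1.3702])}
top {'camera_matrix': array([[422.2042,   0.    , 281.3891],
       [  0.    , 422.2042, 209.113 ],
       [  0.    ,   0.    ,   1.    ]]), 'k1': 0.045675519658863364, 'R': array([[-0.0304, -0.9994,  0.0154],
       [-0.994 ,  0.0286, -0.1058],
       [ 0.1053, -0.0186, -0.9943]]), 't': array([-0.0978,  0.4708,  1.2604])}
```

View pics/top0.png

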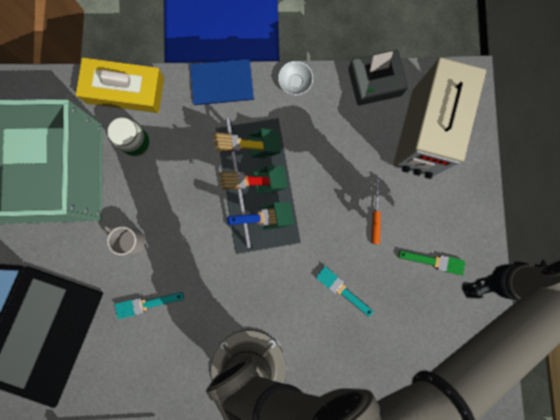

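View pics/side0.png

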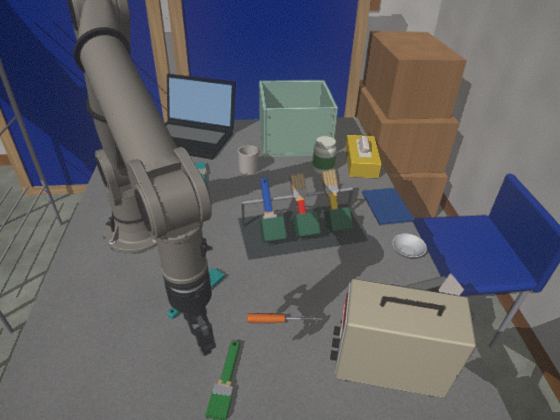

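The top picture shows the caddy at about (260,185), with blue nearest the robot at (230,219) to (283,216). The tub is at (127,135), the mug at (122,240) and the driver at (376,215). Next I'll enlarge both views to get exact pixels.

```bash
python3 - <<'E'
import cv2,numpy as np
a=cv2.imread("pics/top0.png")[110:260,200:310];b=cv2.imread("pics/side0.png")[160:260,230:375]
a=cv2.resize(a,None,fx=4,fy=4,interpolation=3)[:600];b=cv2.resize(b,None,fx=5,fy=5,interpolation=3)
for im,s,x0,y0 in((a,4,200,110),(b,5,230,160)):
    for k in range(0,im.shape[1],10*s):cv2.putText(im,str(x0+k//s),(k,10),0,.35,(255,255,255));cv2.line(im,(k,12),(k,18),(255,255,255))
    for k in range(10*s,im.shape[0],10*s):cv2.putText(im,str(y0+k//s),(0,k+4),0,.35,(255,255,255));cv2.line(im,(25,k),(30,k),(255,255,255))
cv2.imwrite("pics/a.png",a);cv2.imwrite("pics/b.png",b)
E
```

```text
(no output)
```

View pics/a.png

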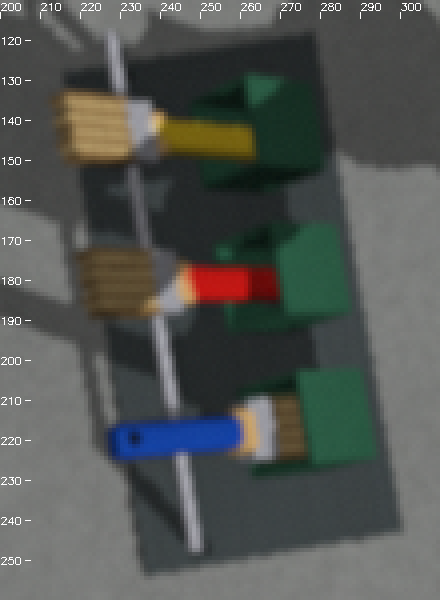

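View pics/b.png

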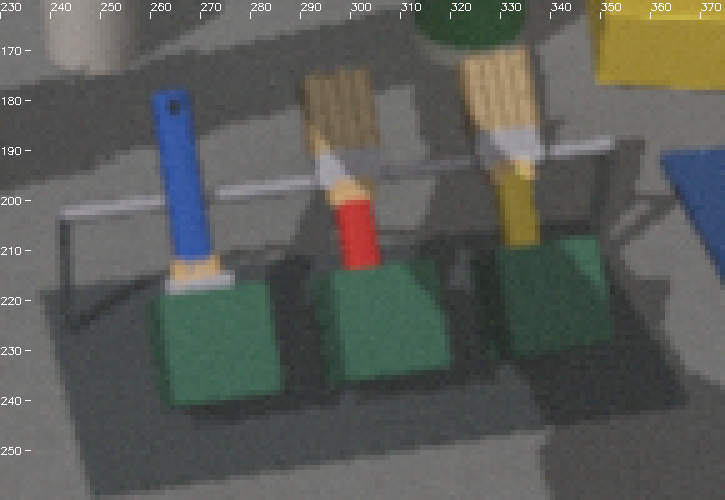

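```bash
cat >h.py <<'E'
from bench import ctrl
import cv2,numpy as np
from scipy.optimize import least_squares
from scipy.spatial.transform import Rotation as Ro
np.set_printoptions(precision=4,suppress=True)
C={n:ctrl.get_calibration(n) for n in("side","top")}
def proj(n,X):
    c=C[n];R=np.array(c["R"]);
    return cv2.projectPoints(np.atleast_2d(np.float64(X)),cv2.Rodrigues(R)[0],np.float64(c["t"]),np.array(c["camera_matrix"]),np.float64([c["k1"],0,0,0]))[0][:,0]
def tri(ps):  # {cam:px}
    return least_squares(lambda X:np.concatenate([proj(n,X)[0]-p for n,p in ps.items()]),[.5,0,.1]).x
def onz(n,p,z):
    return np.r_[least_squares(lambda X:proj(n,np.r_[X,z])[0]-p,[.5,0]).x,z]
def pose(p): return Ro.from_euler('z',p[2]).as_matrix(),np.r_[p[0],p[1],0]
s=np.sqrt(.5);U=np.array([s,0,s]);N=np.array([-s,0,s])
def cup(i,u=0,n=0,y=0): return np.array([-.05,(i-1)*.11+y,.038])+u*U+n*N
E
cat >fit.py <<'E'
from h import *
b=lambda x,y:[x/1e3,y/1e3,.008]
rl=lambda y:cup(1,.13,-.033,y)
D={"top":[(b(112,-200),(216.7,128)),(b(-88,-200),(278.2,118.2)),(b(-88,200),(300,242)),(b(112,200),(235.7,253.5)),(rl(-.19),(228.2,118)),(rl(.19),(249.2,247.5))],
"side":[(b(112,200),(239,218.4)),(b(-88,200),(249,259)),(b(-88,-200),(367.4,240.4)),(rl(-.19),(352.4,188.6)),(rl(.19),(242.4,202.4))]}
def res(p):
    R,t=pose(p)
    return np.concatenate([(proj(n,np.array([a[0] for a in L])@R.T+t)-np.array([a[1] for a in L])).ravel() for n,L in D.items()])
r=least_squares(res,[.6,0,1.6]);print(r.x,res(r.x).reshape(-1,2))
np.save("cad.npy",r.x);R,t=pose(r.x)
for k,m in (("blue butt top edge",cup(2,.2,-.01)),("mid",cup(2,.1,-.019)),("red tip",cup(1,.2,-.01))):
    X=R@m+t;print(k,X,proj("top",X),proj("side",X))
X=tri({"top":(228,220.5),"side":(263.6,178.4)});print("butt tri",X,R.T@(X-t))
# caddy coords of handle/ferrule junction via ray/plane n=-.010
def onslope(n,p):
    q=least_squares(lambda q:proj(n,R@cup(1,q[0],-.010,q[1])+t)[0]-p,[.1,0]).x;return q
for n,p in (("top",(228,220.5)),("top",(260,216.5)),("side",(263.6,178.4)),("side",(268.6,212)),("top",(215,281.5-155)),("top",(263.5,145.5)),("top",(221,180.5)),("top",(262,181))):print(n,p,onslope(n,p))
for k,p in (("tub",(127,150)),("mug",(122,250))):print(k,onz("top",p,0))
E
python3 fit.py
```

```text
[ 0.551  -0.0532  1.7092] [[-0.7447 -0.7796]
 [ 0.61   -1.017 ]
 [ 0.6727  0.4712]
 [ 0.3716  0.0299]
 [-0.4808 -0.1503]
 [-0.4669 -0.3459]
 [-0.9792 -0.4857]
 [-1.0641 -0.4479]
 [ 0.7075 -0.3906]
 [-0.0416  0.628 ]
 [-0.4288  0.8137]]
blue butt top edge [0.4285 0.0291 0.1724] [[230.2105 219.3368]] [[264.1169 177.8143]]
mid [ 0.4374 -0.0346  0.0953] [[255.2352 217.7992]] [[268.2077 208.6671]]
red tip [0.5374 0.0443 0.1724] [[223.8677 179.4224]] [[297.0193 173.9958]]
butt tri [0.4266 0.0359 0.1655] [0.1054 0.111  0.1655]
top (228, 220.5) [0.2081 0.1127]
top (260, 216.5) [0.0891 0.1085]
side (263.6, 178.4) [0.1983 0.112 ]
side (268.6, 212) [0.0883 0.1118]
top (215, 126.5) [ 0.2014 -0.1487]
top (263.5, 145.5) [ 0.0257 -0.1073]
top (221, 180.5) [0.2104 0.0031]
top (262, 181) [0.0573 0.0034]
tub [0.6693 0.3629 0.    ]
mug [0.3595 0.3757 0.    ]
```

```bash
cat >>h.py <<'E'
def cadR(p=None):
    return pose(np.load("cad.npy"))
def Rtool(sgn,tilt=45,yaw=0):
    """tool z = slope down-normal tilted `tilt` deg from vertical toward caddy +x, tool y = sgn*caddy y; yaw about world z"""
    R,_=cadR();a=np.radians(tilt);z=np.array([np.sin(a),0,-np.cos(a)]);y=np.array([0,sgn,0.]);
    return Ro.from_matrix(R@np.c_[np.cross(y,z),y,z])
def rel(P,Rt):
    o=ctrl.get_obs();R0=Ro.from_rotvec(o["eef_rot"])
    return np.r_[R0.inv().apply(np.asarray(P)-o["tool_pos"])*1e3,np.degrees((R0.inv()*Rt).as_rotvec())].round(1)
def show():
    o=ctrl.get_obs();print({k:np.round(o[k],4) for k in("time","joint_positions","tool_pos","eef_rot","force","opening")})
    import json;open("log.jsonl","a").write(json.dumps([list(map(float,o[k])) for k in("joint_positions","tool_pos","eef_rot")])+"\n")
E
python3 - <<'E'
from h import *
show()
for s in(1,-1):
  for t in (0,20,45):print(s,t,rel([.42,-.25,.35],Rtool(s,t)))
E
```

```text
{'time': np.float64(0.1), 'joint_positions': array([ 1.06  ,  0.3991,  0.045 ,  1.5377, -0.0187,  1.2069, -0.0507]), 'tool_pos': array([ 0.26  , -0.5952,  0.2384]), 'eef_rot': array([-3.0736, -0.6421,  0.0007]), 'force': array([ 0.0866, -0.3417,  0.0004]), 'opening': np.float64(1.0006)}
1 0 [ 284.8 -252.4 -111.2   -0.1    0.1  105.7]
1 20 [ 284.8 -252.4 -111.2   18.4  -13.9  104.5]
1 45 [ 284.8 -252.4 -111.2   41.2  -31.2   99.5]
-1 0 [ 284.8 -252.4 -111.2   -0.1   -0.1  -74.3]
-1 20 [ 284.8 -252.4 -111.2   12.9   17.   -73.5]
-1 45 [ 284.8 -252.4 -111.2   29.    38.3  -70.3]
```

```bash
python3 -m handwheel '[30,-30,-110,0,0,0,85, 100,-90,-110,3,4,-15,85, 160,-140,-110,6,8,-30,85, 220,-190,-110,9,12,-45,85, 285,-250,-110,12,15,-60,85, 285,-250,-110,13,17,-73,85, 285,-250,-110,13,17,-73,85, 285,-250,-110,13,17,-73,85]'; python3 -c "
from h import *
show()"
```

```text
time: 1.1
tool_pos: [0.4229, -0.2471, 0.3494]
eef_rot: [-1.888, -2.147, -0.329]
force: [-0.2, -0.7, -0.1]
opening: 0.998
{'time': np.float64(1.1), 'joint_positions': array([ 0.8674,  0.2045, -0.3061,  1.6026, -0.204 ,  1.5725,  0.7117]), 'tool_pos': array([ 0.4229, -0.2471,  0.3494]), 'eef_rot': array([-1.8876, -2.1466, -0.3293]), 'force': array([-0.1826, -0.6579, -0.0822]), 'opening': np.float64(0.9979)}
```

```bash
cat >kin.py <<'E'
from h import *
import json,itertools
E=Ro.from_euler
def rots(q,a,c1,c7):
    R=E('z',a[0]*q[0]+c1);out=[R]
    for k in range(1,7):
        R=R*(E('y',q[k]) if k%2 else E('z',a[k//2]*q[k]+(c7 if k==6 else 0)));out.append(R)
    return out
def fk(q,a,c,L):
    r=rots(q,a,*c);v=lambda x,z:np.array([x,0,z])
    p=v(0,0)+[0,0,L[0]]+r[0].apply(v(L[5],0))+r[2].apply(v(L[4],L[1]))+r[4].apply(v(-L[4],L[2]))+r[6].apply(v(0,L[3])) 
    return p,r[6]
E
python3 - <<'E'
from kin import *
D=[list(map(np.array,json.loads(l))) for l in open("log.jsonl")]
D=D[-2:]
for a in itertools.product((1,-1),repeat=4):
    f=lambda c:np.concatenate([(rots(q,a,*c)[6].inv()*Ro.from_rotvec(e)).as_rotvec() for q,p,e in D])
    r=min((least_squares(f,[c1,c7]) for c1 in(0,1.6,3.1,-1.6) for c7 in(0,1.6,3.1,-1.6)),key=lambda r:r.cost)
    print(a,r.cost,r.x)
E
```

```text
(1, 1, 1, 1) 1.630283925880236 [2.7646 5.3873]
(1, 1, 1, -1) 0.2710987806420566 [3.1523 0.1397]
(1, 1, -1, 1) 1.6819890121513597 [-2.0845  0.504 ]
(1, 1, -1, -1) 0.2932759254765239 [-1.6981  1.5411]
(1, -1, 1, 1) 0.8738631418402512 [ 2.6339 -0.7705]
(1, -1, 1, -1) 0.034543548246279726 [-3.2637  0.2664]
(1, -1, -1, 1) 0.8977295595755957 [-2.2199  0.6326]
(1, -1, -1, -1) 0.03653278860230945 [-1.8326  1.6686]
(-1, 1, 1, 1) 1.1790328206453498 [ 4.5975 -0.994 ]
(-1, 1, 1, -1) 0.10860623461154278 [4.9849 0.0419]
(-1, 1, -1, 1) 1.2228967123210257 [-0.252   0.4063]
(-1, 1, -1, -1) 0.12398406758353844 [ 0.1342 -4.8396]
(-1, -1, 1, 1) 0.5534598066117604 [-1.8168 -0.868 ]
(-1, -1, 1, -1) 0.004156294984170433 [-1.4313 -6.1141]
(-1, -1, -1, 1) 0.5721741873137149 [5.896  0.5347]
(-1, -1, -1, -1) 7.592008511942823e-32 [0.     1.5708]
```

```bash
cat >>kin.py <<'E'
A=(-1,-1,-1,-1);CC=(0,np.pi/2)
lo=np.array([-2.82,-.49,-1.37,0,-1.36,.23,-2.94]);hi=np.array([2.82,2.23,1.46,2.46,4.5,2,2.94])
def fitL():
    D=[list(map(np.array,json.loads(l))) for l in open("log.jsonl")]
    f=lambda L:np.concatenate([fk(q,A,CC,np.r_[L,0])[0]-p for q,p,e in D])
    r=least_squares(f,[.3,.4,.4,.2,0]);return np.r_[r.x,0],r.cost**.5
def ik(P,Rt,L,n=25,q0=None,seed=0):
    rg=np.random.default_rng(seed);S=[]
    for i in range(n):
        x0=rg.uniform(lo,hi) if q0 is None else np.clip(q0+rg.normal(0,.15*(i>0),7),lo+.01,hi-.01)
        def f(q):
            p,R=fk(q,A,CC,L);return np.r_[(p-P)*5,(R.inv()*Rt).as_rotvec(),.002*(q-(x0 if q0 is None else q0))]
        r=least_squares(f,x0,bounds=(lo+.02,hi-.02))
        p,R=fk(r.x,A,CC,L)
        if np.linalg.norm(p-P)<.003 and (R.inv()*Rt).magnitude()<.02:S.append(r.x)
    return S
E
python3 - <<'E'
from kin import *
L,c=fitL();print(L,c)
R,t=cadR();q=ctrl.get_obs()["joint_positions"]
def P(u,n,y=0):return R@cup(2,u,n,y)+t
for name,u,n in (("grasp",.1,-.019-.011),("lift",.1,-.0),("out",.19,0),("out+",.22,.05)):
  for s in(1,-1):
    S=ik(P(u,n),Rtool(s),L,n=30)
    print(name,s,len(S));
    for x in sorted(S,key=lambda x:x[6])[::max(1,len(S)//7)]:print("  ",x.round(2))
E
```

```text
[ 0.6161 -0.1418 -0.0488  0.596   0.5826  0.    ] 0.02551539233141115Traceback (most recent call last):
  File "<stdin>", line 7, in <module>
  File "kin.py", line 25, in ik
    r=least_squares(f,x0,bounds=(lo+.02,hi-.02))
    return func(*args, **kwargs)
    raise ValueError("Initial guess is outside of provided bounds")
ValueError: Initial guess is outside of provided bounds
```

```bash
python3 -c "
from h import *
R,t=cadR();P=lambda u,n:R@cup(2,u,n)+t
for s in(1,-1):print(rel(P(.1,.12),Rtool(s)),P(.1,.12),P(.1,-.03))"
```

```text
[ 50.6  43.1 184.1  38.8  -0.2 175.2] [ 0.4509 -0.1319  0.1936] [ 0.4363 -0.0269  0.0875]
[ 50.6  43.1 184.1   0.1  25.   -0.6] [ 0.4509 -0.1319  0.1936] [ 0.4363 -0.0269  0.0875]
```

```bash
python3 -m handwheel '[10,0,0,0,8,0,85, 20,10,20,0,16,0,85, 20,10,20,0,25,0,85, 20,20,30,0,25,0,85, 20,20,40,0,25,0,85, 20,20,40,0,25,0,85, 20,20,40,0,25,0,85, 20,20,40,0,25,0,85]'|head -2; python3 -c "
from h import *
show()"
python3 -m handwheel '[0,0,0,0,0,10,85, 0,0,30,0,0,20,85, 10,0,60,0,0,30,85, 20,20,90,0,0,40,85, 20,20,90,0,0,50,85, 20,20,100,0,0,60,85, 20,20,100,0,0,60,85, 20,20,100,0,0,60,85]'|head -2; python3 -c "
from h import *
show()"
```

```text
time: 2.1
tool_pos: [0.4386, -0.2123, 0.3194]
{'time': np.float64(2.1), 'joint_positions': array([ 0.9195,  0.4139, -0.3108,  1.5605, -0.4381,  1.7365,  0.7776]), 'tool_pos': array([ 0.4386, -0.2123,  0.3194]), 'eef_rot': array([-1.6302, -1.8534, -0.6711]), 'force': array([-0.5478, -0.1992, -0.2197]), 'opening': np.float64(0.9928)}
time: 3.1
tool_pos: [0.4476, -0.126, 0.263]
{'time': np.float64(3.1), 'joint_positions': array([ 0.7086,  0.3697, -0.1768,  1.7469, -0.5294,  1.5665, -0.2384]), 'tool_pos': array([ 0.4476, -0.126 ,  0.263 ]), 'eef_rot': array([-2.2412, -0.7602, -0.1906]), 'force': array([ 0.3441,  0.2056, -0.2141]), 'opening': np.float64(0.9967)}
```

```bash
python3 - <<'E'
from kin import *
D=[list(map(np.array,json.loads(l))) for l in open("log.jsonl")]
def row(q):
    r=[x.as_matrix() for x in rots(q,A,*CC)]
    return np.c_[np.eye(3)[:,2],r[0][:,:2],r[1][:,[0]],r[2],r[3][:,[0]],r[4],r[5][:,[0]],r[6][:,2]]
names="bz 0x 0y 1x 2x 2y 2z 3x 4x 4y 4z 5x 6z".split()
M=np.vstack([row(q) for q,p,e in D]);y=np.concatenate([p for q,p,e in D])
# sparse search: core bz,2z,4z,6z + up to 3 extras
core=[0,6,10,12];ex=[i for i in range(13) if i not in core];res=[]
for k in range(0,4):
  for c in itertools.combinations(ex,k):
    i=core+list(c);s=np.linalg.lstsq(M[:,i],y,rcond=None)[0];res.append((k,np.abs(M[:,i]@s-y).max(),[names[j] for j in i],s.round(3)))
for k in range(4):
  for r in sorted([r for r in res if r[0]==k],key=lambda r:r[1])[:3]:print(*r)
E
```

```text
0 0.035004397246684915 ['bz', '2z', '4z', '6z'] [0.151 0.567 0.441 0.271]
1 0.001110784991860847 ['bz', '2z', '4z', '6z', '2y'] [ 0.25   0.532  0.473  0.334 -0.043]
1 0.0025474898018545966 ['bz', '2z', '4z', '6z', '0y'] [ 0.271  0.5    0.487  0.319 -0.041]
1 0.009865135072818942 ['bz', '2z', '4z', '6z', '4y'] [ 0.217  0.567  0.463  0.326 -0.04 ]
2 8.261346139565307e-05 ['bz', '2z', '4z', '6z', '0y', '2y'] [ 0.256  0.522  0.477  0.329 -0.012 -0.031]
2 0.0005730094217517023 ['bz', '2z', '4z', '6z', '2y', '4x'] [ 0.253  0.526  0.473  0.337 -0.042 -0.007]
2 0.0009654579298558064 ['bz', '2z', '4z', '6z', '1x', '2y'] [ 0.248  0.533  0.474  0.333 -0.002 -0.043]
3 5.273559366969494e-16 ['bz', '2z', '4z', '6z', '0y', '2y', '4y'] [ 0.256  0.523  0.477  0.329 -0.012 -0.03  -0.   ]
3 4.701346534857764e-05 ['bz', '2z', '4z', '6z', '0y', '2y', '5x'] [ 0.256  0.523  0.477  0.329 -0.012 -0.031 -0.   ]
3 7.276914998488593e-05 ['bz', '2z', '4z', '6z', '0y', '1x', '2y'] [ 0.256  0.523  0.477  0.329 -0.012 -0.    -0.031]
```

```bash
cat >>kin.py <<'E'
def fk(q,a=A,c=CC,L=None):
    r=rots(q,A,*CC);
    p=np.array([0,0,.2563])+r[0].apply([0,LL[4],0])+r[2].apply([0,LL[5],LL[1]])+r[4].apply([0,LL[6],LL[2]])+r[6].apply([0,0,LL[3]])+[0,0,LL[0]-.2563]
    return p,r[6]
def fit2():
    D=[list(map(np.array,json.loads(l))) for l in open("log.jsonl")]
    M=[];y=[]
    for q,p,e in D:
        r=[x.as_matrix() for x in rots(q,A,*CC)]
        M.append(np.c_[np.eye(3)[:,2],r[2][:,2],r[4][:,2],r[6][:,2],r[0][:,1],r[2][:,1],r[4][:,1]]);y.append(p)
    return np.linalg.lstsq(np.vstack(M),np.concatenate(y),rcond=None)[0]
LL=fit2()
E
python3 - <<'E'
from kin import *
print(LL)
R,t=cadR();q=ctrl.get_obs()["joint_positions"]
P=lambda u,n,y=0:R@cup(2,u,n,y)+t
print(fk(q)[0]-ctrl.get_obs()["tool_pos"])
for name,u,n in (("grasp",.1,-.030),("out",.19,0.02),("flip",.2,.08),("grasp",.1,-.03)):
  for s in(-1,1):
    S=ik(P(u,n),Rtool(s),None,n=14)
    print(name,s,len(S));
    for x in sorted(S,key=lambda x:x[6])[::max(1,len(S)//5)]:print("  ",x.round(2))
E
```

```text
[ 0.256   0.5229  0.477   0.3294 -0.012  -0.0304 -0.0004]
[-0.  0. -0.]Traceback (most recent call last):
  File "<stdin>", line 8, in <module>
  File "kin.py", line 25, in ik
    r=least_squares(f,x0,bounds=(lo+.02,hi-.02))
    return func(*args, **kwargs)
    raise ValueError("Initial guess is outside of provided bounds")
ValueError: Initial guess is outside of provided bounds
```

```bash
sed -i 's/rg.uniform(lo,hi)/rg.uniform(lo+.05,hi-.05)/; s/np.clip(q0+rg.normal(0,.15\*(i>0),7),lo+.01,hi-.01)/np.clip(q0+rg.normal(0,.15*(i>0),7),lo+.03,hi-.03)/' kin.py
python3 - <<'E'
from kin import *
R,t=cadR()
P=lambda u,n,y=0:R@cup(2,u,n,y)+t
for name,u,n in (("grasp",.1,-.030),("out",.19,0.02),("flip",.2,.08)):
  for s in(-1,1):
    S=ik(P(u,n),Rtool(s),None,n=20)
    print(name,s,len(S));
    for x in sorted(S,key=lambda x:x[6])[::max(1,len(S)//6)]:print("  ",x.round(2))
E
```

```text
grasp -1 11
   [ 1.37  1.02 -1.35  1.99  0.25  1.07  0.07]
   [ 1.37  1.02 -1.35  1.99  0.25  1.07  0.07]
   [ 1.37  1.02 -1.35  1.99  0.25  1.07  0.07]
   [ 1.37  1.02 -1.35  1.99  0.25  1.07  0.07]
   [ 1.37  1.02 -1.35  1.99  0.25  1.07  0.07]
   [ 1.36  1.01 -1.34  1.99  0.24  1.06  0.08]
   [ 1.32  0.91 -1.23  1.99  0.1   1.03  0.22]
   [ 0.57  0.52 -0.18  2.01 -0.63  1.16  0.95]
   [ 0.39  0.52  0.04  2.01 -0.71  1.21  1.04]
   [ 0.03  0.58  0.49  2.02 -0.87  1.35  1.21]
   [-0.39  0.96  1.17  2.03 -1.16  1.78  1.52]
grasp 1 10
   [ 1.31  0.9  -1.22  1.99  0.1   1.03 -2.92]
   [ 1.23  0.79 -1.07  1.99 -0.06  1.02 -2.76]
   [ 1.05  0.65 -0.8   1.99 -0.3   1.04 -2.52]
   [ 0.95  0.6  -0.67  2.   -0.39  1.06 -2.43]
   [ 0.71  0.54 -0.36  2.   -0.55  1.12 -2.27]
   [ 0.69  0.53 -0.33  2.   -0.56  1.13 -2.26]
   [ 0.58  0.52 -0.19  2.01 -0.62  1.15 -2.2 ]
   [ 0.09  0.56  0.42  2.02 -0.85  1.33 -1.96]
   [-0.11  0.64  0.69  2.03 -0.95  1.44 -1.85]
   [-0.27  0.77  0.94  2.03 -1.05  1.58 -1.74]
out -1 12
   [ 1.37  0.74 -1.35  1.98 -0.06  1.13  0.2 ]
   [ 1.37  0.74 -1.35  1.98 -0.06
[... 940 characters left out ...]
67 -1.35  1.89 -0.12  1.27  0.25]
   [ 1.41  0.66 -1.33  1.89 -0.13  1.27  0.26]
   [ 0.51  0.3  -0.09  1.91 -0.62  1.44  0.81]
   [ 0.05  0.33  0.47  1.92 -0.73  1.53  0.94]
   [-0.16  0.39  0.73  1.93 -0.79  1.59  1.02]
   [-0.5   0.81  1.41  1.93 -1.02  1.98  1.37]
flip 1 9
   [ 1.42  0.67 -1.35  1.89 -0.12  1.27 -2.9 ]
   [ 1.22  0.46 -0.99  1.89 -0.36  1.31 -2.64]
   [ 0.84  0.33 -0.49  1.9  -0.53  1.39 -2.44]
   [ 0.67  0.31 -0.28  1.91 -0.58  1.41 -2.38]
   [ 0.56  0.31 -0.15  1.91 -0.61  1.43 -2.35]
   [ 0.46  0.3  -0.03  1.91 -0.64  1.45 -2.32]
   [ 0.11  0.32  0.4   1.92 -0.72  1.52 -2.22]
   [ 0.05  0.33  0.46  1.92 -0.73  1.53 -2.2 ]
   [-0.42  0.58  1.15  1.93 -0.92  1.77 -1.94]
```

```bash
cat >m.py <<'E'
import sys
from h import *
R,t=cadR()
def T(u,n,s,y=0,tilt=45,i=2): return rel(R@cup(i,u,n,y)+t,Rtool(s,tilt))
def where():
    o=ctrl.get_obs();c=R.T@(o["tool_pos"]-t)-cup(2);print("t",round(o["time"],2),"TCP u n y mm",np.round([c@U*1e3,c@N*1e3,c[1]*1e3],1),"q",o["joint_positions"].round(2),"F",o["force"].round(1),"M",o["torque"].round(2),"open",round(o["opening"]*85.4,1))
E
python3 -c "
from m import *
where();print(T(.1,.07,-1,.001))"
```

```text
t 3.1 TCP u n y mm [153.6 164.7   2.5] q [ 0.71  0.37 -0.18  1.75 -0.53  1.57 -0.24] F [ 0.3  0.2 -0.2] M [-0.77 -0.1   0.04] open 85.1
[-25.5  46.9  94.8   0.4  -0.  -60.3]
```

```bash
python3 -m handwheel '[-4,8,15,0,0,-10,85, -8,16,30,0,0,-20,85, -12,24,45,0,0,-30,85, -16,32,60,0,0,-40,85, -20,40,80,0,0,-50,85, -25.5,47,95,0.4,0,-60.3,85, -25.5,47,95,0.4,0,-60.3,85, -25.5,47,95,0.4,0,-60.3,85]'|head -1; python3 -c "
from m import *
where();print(T(.1,-.03,-1,.001))
for n in('top','side'):cv2.imwrite('pics/%s1.png'%n,ctrl.camera(n)[:,:,::-1])
a=cv2.imread('pics/top1.png')[110:260,180:340];b=cv2.imread('pics/side1.png')[120:270,200:360]
cv2.imwrite('pics/c1.png',cv2.resize(np.hstack([a,b]),None,fx=2.5,fy=2.5,interpolation=3))"
```

```text
time: 4.1
t 4.1 TCP u n y mm [99.8 70.8  0.4] q [ 0.82  0.49 -0.37  1.86 -0.48  1.33  0.82] F [ 0.4  0.4 -0.1] M [-0.72 -0.03  0.02] open 84.8
[  0.1  -0.8 100.8   0.1  -0.   -0.1]
```

View pics/c1.png

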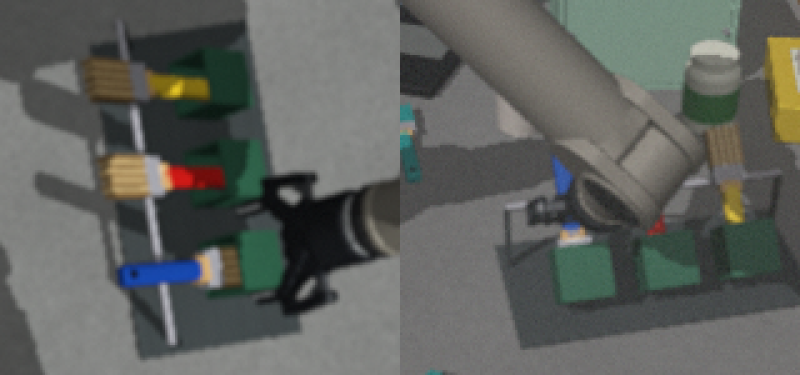

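The top crop shows the open fingers astride the blue brush's cup, with fingertips at about (278,194) and (286,229). I'll compare those with the projected fingertips before going in.

```bash
python3 -c "
from m import *
o=ctrl.get_obs();Q=Ro.from_rotvec(o['eef_rot'])
for y in(-.05,.05):
  for z in (-.005,.008):
    X=o['tool_pos']+Q.apply([0,y,z]);print(proj('top',X),proj('side',X))
for n in(-.01,.06):print(proj('top',R@cup(2,.1,n,.001)+t))"
```

```text
[[281.5502 229.8497]] [[256.4117 207.0477]]
[[278.175  230.5996]] [[255.8925 207.5798]]
[[275.4549 193.7514]] [[288.9929 202.8577]]
[[272.1557 194.769 ]] [[288.1498 203.4244]]
[[257.3903 217.5825]]
[[274.4653 213.0349]]
```

```bash
python3 -m handwheel '[0,0,30,0,0,0,85, 0,-1,60,0,0,0,85, 0,-1,85,0,0,0,85, 0,-1,101,0,0,0,85, 0,-1,101,0,0,0,85, 0,-1,101,0,0,0,15, 0,-1,101,0,0,0,15, 0,-1,101,0,0,0,15]'|head -1; python3 -c "
from m import *
where()"
```

```text
time: 5.2
t 5.2 TCP u n y mm [ 99.6 -29.5   0.9] q [ 0.76  0.54 -0.41  2.   -0.53  1.11  0.85] F [-0.1 -0.  -0.2] M [-0.73 -0.1  -0.05] open 31.8
```

```bash
python3 -m handwheel '[0,0,0,0,0,0,15, 0,0,0,0,0,0,15, 0,0,0,0,0,0,15, 0,0,0,0,0,0,15, 0,0,-5,0,0,0,15, 0,0,-10,0,0,0,15, 0,0,-20,0,0,0,15, 0,0,-20,0,0,0,15]'|head -1; python3 -c "
from m import *
where()"
```

```text
time: 6.2
t 6.2 TCP u n y mm [99.7 -8.7  0.7] q [ 0.77  0.53 -0.4   1.98 -0.51  1.15  0.84] F [-0.1  0.8  0.9] M [-0.61 -0.06 -0.  ] open 22.9
```

```bash
python3 -m handwheel '[15,0,-1,0,0,0,15, 30,0,-2,0,0,0,15, 45,0,-2,0,0,0,15, 60,0,-2,0,0,0,15, 75,0,-2,0,0,0,15, 85,0,-20,0,0,0,15, 90,0,-50,0,0,0,15, 90,0,-90,0,0,0,15]'|head -1; python3 -c "
from m import *
where()
for n in('top','side'):cv2.imwrite('pics/%s2.png'%n,ctrl.camera(n)[:,:,::-1])
a=cv2.imread('pics/top2.png')[110:260,180:340];b=cv2.imread('pics/side2.png')[120:270,200:360]
cv2.imwrite('pics/c2.png',cv2.resize(np.hstack([a,b]),None,fx=2.5,fy=2.5,interpolation=3))"
```

```text
time: 7.2
t 7.2 TCP u n y mm [191.3  81.3   1.3] q [ 0.79  0.34 -0.42  1.9  -0.54  1.39  0.73] F [ 1.3  0.5 -1.8] M [-0.87 -0.1  -0.03] open 23.1
```

View pics/c2.png

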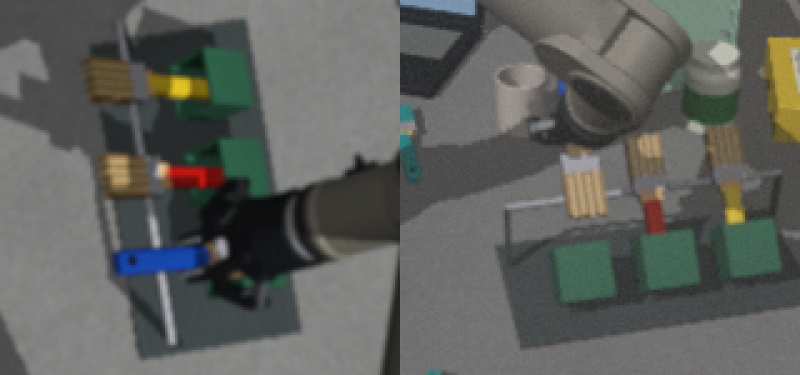

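The brush is out and held near its middle, with bristles at (273,193) in the side view and the neighbours unchanged. Now I'll flip it.

```bash
python3 -m handwheel '[0,0,0,0,0,10,15, 0,0,0,0,0,20,15, 0,0,0,0,0,30,15, 0,0,0,0,0,40,15, 0,0,0,0,0,50,15, 0,0,0,0,0,60,15, 0,0,0,0,0,70,15, 0,0,0,0,0,80,15]'|head -1; python3 -m handwheel '[0,0,0,0,0,10,15, 0,0,0,0,0,20,15, 0,0,0,0,0,30,15, 0,0,0,0,0,40,15, 0,0,0,0,0,50,15, 0,0,0,0,0,60,15, 0,0,0,0,0,70,15, 0,0,0,0,0,80,15]'|head -1;python3 -c "
from m import *
where();print(T(.19,-.009,1,.0),T(.19,.08,1,.0))"
```

```text
time: 8.3
time: 9.3
t 9.3 TCP u n y mm [190.5  82.8  -0.2] q [ 0.47  0.31 -0.02  1.91 -0.63  1.44 -1.97] F [ 0.5  0.  -1.6] M [-0.87 -0.15  0.05] open 23.2
[-0.2  0.9 91.8 -0.4 -0.3 19.3] [ 0.3  0.4  2.8 -0.4 -0.3 19.3]
```

```bash
python3 -m handwheel '[0,0,0,0,0,10,15, 0,0,2,-0.4,-0.3,19.3,15, 0,0,2,-0.4,-0.3,19.3,15, 0,0,2,-0.4,-0.3,19.3,15, 0,0,2,-0.4,-0.3,19.3,15, 0,0,2,-0.4,-0.3,19.3,15, 0,0,2,-0.4,-0.3,19.3,15, 0,0,2,-0.4,-0.3,19.3,15]'|head -1; python3 -c "
from m import *
where();print(T(.19,-.009,1,.0))
for n in('top','side'):cv2.imwrite('pics/%s3.png'%n,ctrl.camera(n)[:,:,::-1])
a=cv2.imread('pics/top3.png')[160:260,190:310];b=cv2.imread('pics/side3.png')[130:230,220:340]
cv2.imwrite('pics/c3.png',np.hstack([cv2.resize(v,None,fx=3.3,fy=3.3,interpolation=3) for v in(a,b)]))
for u in(-.1,.1):
  o=ctrl.get_obs();X=o['tool_pos']+Ro.from_rotvec(o['eef_rot']).apply([u,0,-.011]);print(u,X,proj('top',X),proj('side',X))"
```

```text
time: 10.3
t 10.3 TCP u n y mm [190.4  80.9  -0.2] q [ 0.43  0.32  0.02  1.91 -0.64  1.45 -2.3 ] F [ 0.4  0.2 -1.1] M [-0.9 -0.1 -0. ] open 22.9
[ 0.4  0.2 89.9  0.  -0.  -0. ]
-0.1 [0.4299 0.0212 0.3083] [[227.5232 213.9516]] [[264.6132 141.9414]]
0.1 [ 0.4494 -0.1189  0.1669] [[285.0381 210.2362]] [[274.3576 207.3792]]
```

View pics/c3.png

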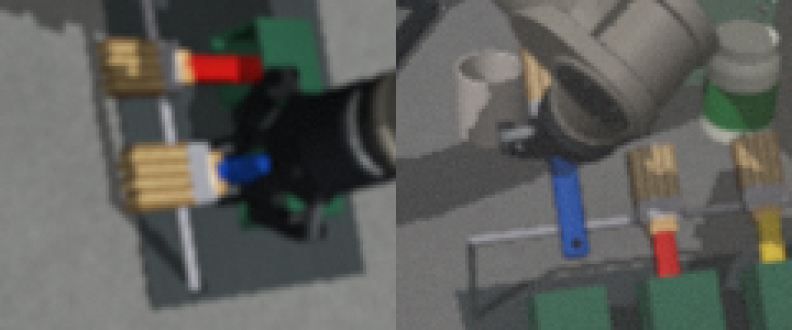

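The flip worked. The butt is at (273,208) in the side view and the bristle end at (228,214.5) in the top view, both within about 1 px of the prediction. Next I'll lower it and insert.

```bash
python3 -m handwheel '[0,0,30,0,0,0,15, 0,0,60,0,0,0,15, 0,0,88,0,0,0,15, 0,0,88,0,0,0,15, 15,0,88,0,0,0,15, 30,0,88,0,0,0,15, 45,0,88,0,0,0,15, 45,0,88,0,0,0,15]'|head -1; python3 -c "
from m import *
where();print(T(.1,-.009,1,.0))"
```

```text
time: 11.4
t 11.4 TCP u n y mm [143.7  -6.8   0. ] q [ 0.4   0.43 -0.01  2.01 -0.69  1.26 -2.2 ] F [ 0.1  0.7 -0.7] M [-0.84 -0.15 -0.04] open 23.4
[43.7 -0.2  2.2 -0.   0.  -0.2]
```

```bash
python3 -m handwheel '[12,0,2,0,0,0,15, 24,0,2,0,0,0,15, 32,0,2,0,0,0,15, 38,0,2,0,0,0,15, 40,0,2,0,0,0,15, 41,0,2,0,0,0,15, 41,0,2,0,0,0,15, 41,0,2,0,0,0,15]'|head -5; python3 -c "
from m import *
where();print(U@R.T,N@R.T)"
```

```text
time: 12.4
tool_pos: [0.4379, -0.0395, 0.1046]
eef_rot: [-1.894, 1.653, 0.787]
force: [0.0, 0.6, -0.4]
opening: 0.271
t 12.4 TCP u n y mm [103.1  -8.9   0.2] q [ 0.44  0.5   0.01  1.99 -0.68  1.24 -2.14] F [ 0.   0.6 -0.4] M [-0.64 -0.06  0.03] open 23.1
[-0.0976  0.7003  0.7071] [ 0.0976 -0.7003  0.7071]
```

```bash
python3 -m handwheel '[1,0,0,0,0,0,15, 1.5,0,0,0,0,0,15, 2,0,0,0,0,0,15, 2.5,0,0,0,0,0,15, 3,0,0,0,0,0,15, 3.5,0,0,0,0,0,15, 3.5,0,0,0,0,0,15, 3.5,0,0,0,0,0,15]' | head -1;python3 -c "
from m import *
where()"
```

```text
time: 13.4
t 13.4 TCP u n y mm [103.1  -9.2   0.2] q [ 0.44  0.5   0.01  1.99 -0.68  1.25 -2.14] F [-3.5  5.2 11. ] M [1.09 0.44 0.11] open 23.1
```

```bash
python3 -m handwheel '[0.5,0,4,0,0,0,15, 0.5,0,8,0,0,0,15, 0.5,0,12,0,0,0,15, 0.5,0,16,0,0,0,15, 0.5,0,18,0,0,0,15, 0.5,0,20,0,0,0,15, 0.5,0,20.5,0,0,0,15, 0.5,0,20.5,0,0,0,15]' | head -1;python3 -c "
from m import *
where()
for n in('top','side'):cv2.imwrite('pics/%s4.png'%n,ctrl.camera(n)[:,:,::-1])
a=cv2.imread('pics/top4.png')[160:260,190:310];b=cv2.imread('pics/side4.png')[130:230,220:340]
cv2.imwrite('pics/c4.png',np.hstack([cv2.resize(v,None,fx=3.3,fy=3.3,interpolation=3) for v in(a,b)]))
for i in(1,2):
 for u in(.2,.13):
  for y in(-.023,.023): print(i,u,y,proj('top',R@cup(i,u,-.01,y)+t))"
```

```text
time: 14.4
t 14.4 TCP u n y mm [103.1 -29.3  -0.3] q [ 0.43  0.52 -0.01  2.01 -0.7   1.21 -2.12] F [-0.8  1.3  6.1] M [0.05 0.03 0.06] open 22.6
1 0.2 -0.023 [[222.5504 171.1675]]
1 0.2 0.023 [[225.1879 187.7074]]
1 0.13 -0.023 [[242.0125 171.7539]]
1 0.13 0.023 [[244.6055 187.583 ]]
2 0.2 -0.023 [[228.878  210.9284]]
2 0.2 0.023 [[231.5467 227.7805]]
2 0.13 -0.023 [[248.2375 209.7985]]
2 0.13 0.023 [[250.8668 225.9147]]
```

View pics/c4.png

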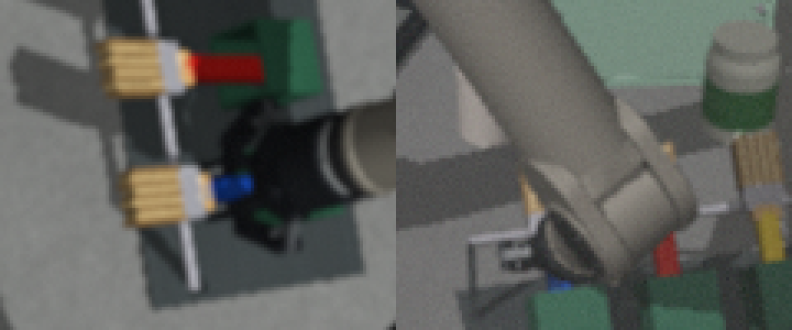

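The seated position matches: blue's bristle end sits about 21 crop px right of red's, as the model predicts, and TCP n equals the value at the original grasp. Now I'll release and back off.

```bash
python3 -m handwheel '[0,0,0,0,0,0,35, 0,0,0,0,0,0,50, 0,0,0,0,0,0,60, 0,0,0,0,0,0,70, 0,0,0,0,0,0,70, 0,0,-15,0,0,0,70, 0,0,-40,0,0,0,70, 0,0,-70,0,0,0,70]' | head -1;python3 -m handwheel '[0,0,-40,0,0,0,70, 0,0,-80,0,0,0,70, 0,0,-120,0,0,0,70, 0,0,-160,0,0,0,70, 0,0,-200,0,0,0,70, 0,0,-230,0,0,0,70, 0,0,-230,0,0,0,70, 0,0,-230,0,0,0,70]' | head -1;python3 -c "
from m import *
where()
for n in('top','side'):cv2.imwrite('pics/%s5.png'%n,ctrl.camera(n)[:,:,::-1])
a=cv2.imread('pics/top5.png')[110:260,190:310];b=cv2.imread('pics/side5.png')[130:280,230:370]
cv2.imwrite('pics/c5.png',np.hstack([cv2.resize(v,None,fx=3,fy=3,interpolation=3) for v in(a,b)]))"
```

```text
time: 15.5
time: 16.5
t 16.5 TCP u n y mm [101.  271.2  -0.2] q [ 0.61  0.49  0.11  1.49 -0.55  1.8  -2.22] F [-0.1 -0.5 -0.9] M [-0.77 -0.05  0.02] open 69.7
```

View pics/c5.png

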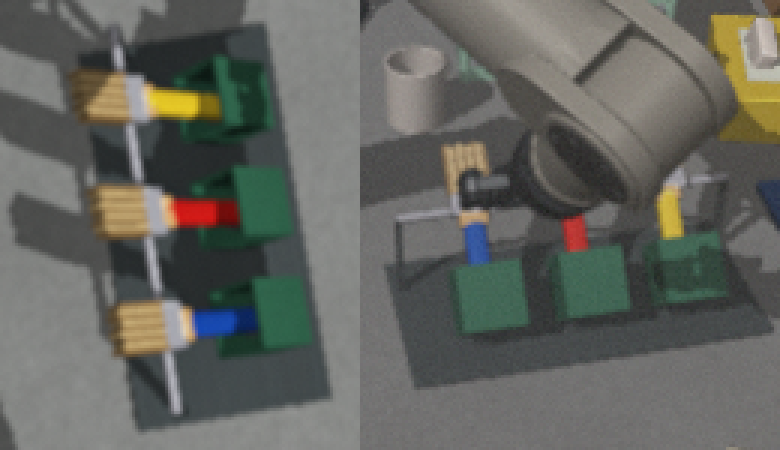

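The blue brush now sits like its neighbours: bristle end at about (228,220) in the top view, against red at (220,180). I'll do one numeric check of how far home it is, using the handle edges.

```bash
python3 - <<'E'
from m import *
im=cv2.imread("pics/top5.png").astype(int)
hsv=cv2.cvtColor(im.astype(np.uint8),cv2.COLOR_BGR2HSV)
def sol(p,i):
    return least_squares(lambda q:proj("top",R@cup(i,q[0],-.010,q[1])+t)[0]-p,[.1,0]).x*1e3
for k,i in(("blue",2),("red",1)):
    B,G,Rr=im[...,0],im[...,1],im[...,2]
    m=(B-Rr>40) if k=="blue" else (Rr-B>60)&(Rr-G>60)
    m=m.copy();m[:,:225]=0;m[:,300:]=0;m[:150]=0;m[250:]=0
    ys,xs=np.nonzero(m);r=int(np.median(ys))
    ed=[];tip=[]
    for y in range(r-2,r+3):
        ed.append(xs[ys==y].min()-.5)
        g=Rr[y,205:240].astype(float);g2=g-B[y,205:240];j=np.argmax(g2>20);tip.append(205+j-.5)
    print(k,r,ed,tip,"junction u,y",sol((np.median(ed),r),i),"tip",sol((np.median(tip),r),i))
E
```

```text
blue 217 [np.float64(253.5), np.float64(253.5), np.float64(253.5), np.float64(253.5), np.float64(254.5)] [np.float64(225.5), np.float64(225.5), np.float64(225.5), np.float64(226.5), np.float64(226.5)] junction u,y [114.5793  -1.5224] tip [214.7107  -7.2199]
red 180 [np.float64(245.5), np.float64(245.5), np.float64(245.5), np.float64(246.5), np.float64(246.5)] [np.float64(219.5), np.float64(219.5), np.float64(219.5), np.float64(219.5), np.float64(220.5)] junction u,y [121.906    0.9351] tip [215.2403   1.7395]
```

```bash
python3 -c "
from bench import ctrl
print(ctrl.hand_in())"
```

```text
the job is handed in; nothing more can be done
None
```

I drew the blue brush out of its cup (cup2), turned it 180° and put it back handle-down. I let go, backed the gripper about 0.3 m away, and handed in at about 16.6 s of the 50 s.

**Checks that agreed:**
- **Fully home:** the end met the cup floor at about 12 N. After release, the bristle end sits within about 0.5 mm of the red brush's height up the slope.
- **On the rail:** when I let go, the gripper was at the same height above the slope as when I first gripped the brush. The last picture shows it lying on the rail like its neighbours.
- **Neighbours:** the red and yellow brushes look unchanged in the last picture.

**Checks that disagreed or were left open:**
- **Handle edge:** the handle/ferrule edge measured about 7 mm lower on blue than on red. I put this down to the different colour thresholds I used for each handle, and trusted the bristle-end figure instead.
- **Contact point:** the brush touched the floor about 3 mm earlier than the model said. That is within my calibration error.
- **Tub, mug and screwdriver:** I did not re-measure them; the arm's path stayed clear of all three.

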